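Mirror the syrup row for the second bartender

ROBOT

A 7-joint arm with a two-finger parallel gripper is mounted at the origin on the work surface. World frame = base frame: x ahead of the robot, y to its left, z up, the work surface at z = 0. Lengths are in m, angles in rad, forces in N, time in s.
With the tool pointing down it reaches from about 0.425 to 0.925 m from the base axis. Payload 6.8 kg.
Tool frame: the origin (TCP) lies between the finger pads; the fingertips stand 17 mm ahead of it and the grasp point (between the pads) lies 2 mm behind it; z points along the fingers, x is the direction in which the jaws open and shut, and the axes are right-handed (so a half turn about z gives the same grasp; the last joint's range is limited). The gripper opens to 85 mm and grips with 20 to 120 N. Pads are 22 mm wide; open, the fingers measure 114 mm over their backs; the gripper's body (76 mm by 85 mm) begins 54 mm behind the grasp point. The pads swing forward as they close: fully open they stand 13 mm farther back than shut.
Start: joints at [-1.391, 0.477, 0.022, 1.555, -0.011, 1.109, -0.083], TCP at [0.192, 0.647, 0.248] pointing down, gripper open.
Joint ranges: [-2.96, 2.96], [-0.34, 2.1], [-1.41, 1.46], [0.24, 2.44], [-1.37, 4.51], [0.17, 1.92], [-2.96, 2.96]. Speed limits (rad/s): [2.39, 2.39, 3.14, 3.14, 3.14, 3.14, 3.14].

INTERFACE

Orientations are given as a unit quaternion [w, x, y, z].
In Python, from station import readout, read_camera, get_calibration, bot, models gives the robot as it stands.
- The arm moves only by the tool carry_out, never from a script. Its argument "deltas" is a list of rows, each a list of 2 entries, a list of its own where there are three numbers: the shift along the tool's x, y, z in cm, then the turn about the tool's z in degrees. A call has 1 to 10 rows; each row is the pose to reach, as a shift and turn from the pose measured when the call began, along the tool's axes at that moment; what a row does not reach only later rows make up. A row lasts 1/8 s, in which the tool goes at most 62.5 mm and 10.7 degrees, less where a joint would pass 70% of its speed; a pose out of reach is approached as far as the arm can. A call with a gripper value outside its range is refused whole. "hand" is the opening, from 0 (shut) to 1 (fully open), set as the call begins (left out, the last holds). The fingers move at their own pace and stop on an object; "newtons" is the grip in N (left out, the last holds). Time passes only in rows, so rows that repeat a pose let the fingers close. It gives the time, the measured TCP pose, the force and the opening at its end, in the units of the state.
- readout.get_obs(): the state, without advancing time (a new reading comes with each control period).
- read_camera(name): name is "scene" or "top" or "wrist"; returns the picture (400x640x3 uint8, red, green, blue); there is no depth.
- get_calibration(name): a dict with "fov_y" (degrees; the focal length in pixels is half the picture's height over the tangent of half this angle, whatever the lens; pixels are square), "cx", "cy" (the principal point, pixels), "world_from_camera" (4x4, takes a point from camera to world coordinates). Camera axes: x right, y down, z forward; pixel columns grow to the right and rows downward; lengths in m; the calibration is good to about 2 mm. The wrist camera is an equidistant fisheye: a pixel r from the principal point sees the ray r / f radians off the axis. A picture is of the moment at which its call begins: read the wrist's pose just before it. get_calibration takes no time and is no camera call; for the wrist camera it gives the pose at the moment of the call.
- bot.hand_in(): hands the job in, once; it reports no verdict.
Trained networks look in the newest picture that a camera, given by its name, has taken for a name from the list of things; names that differ only in an ending like _2 or _b are one class to them, and where a whole thing is asked for, a point or a joint stands for the part that bears it (a point fixed in the world has none). Each returns a list of dicts, best first, with "score" (0 to 1); they miss things now and then, are a little off and sometimes report something else, mostly with a low value. They report only what shows in the picture. A call takes as long as a camera call.
- models.spot_in(query, camera): "centre" ([row, column] in pixels, amid what is visible of it).
The state is a dict: "t": time; "q": joint angles; "joint_vel": joint speeds; "joint_torque": joint torques, N m; "eef_pos": TCP position; "tool_rot": TCP orientation; "contact_force": force on the tool from outside, world axes, zero at the start; "torque": the same for the moment, N m; "gripper_width": opening from 0.0 (shut) to 1.0 (fully open).
Only numpy, scipy, OpenCV 4.12 (cv2) and the standard library are available. Lean on these libraries where they do the work, as an engineer would, in place of code of your own. Each camera call takes 0.05 s, during which the arm holds its last target. There are 200 camera calls.

TASK

Set up the mirrored station: move the four syrup bottles from the wooden carrier into the steel bottle rail, one to each compartment, in the reverse of the order they stand in the carrier, so that the bottle at the carrier's left end finishes at the rail's right end and so on along the row. Set each glass bottle down on the rail's floor without dropping it, keep the bottles upright, and leave them all standing free in the rail.

Things in the scene. Friction and masses are not known exactly. Their poses are not given: they have to be found in the camera images.
- red_mid (a point): Centre of the red bottle, 60 mm above its underside, z up its axis. Round, loose, 120 mm tall, 0.13-0.25 kg: body diameter 44 mm with white band up to 62 mm, shoulder to 73 mm, then straight neck and cap, diameter 26 mm, red with a thin black ring: best gripped there from above, 38 mm above this point. Starts upright in the carrier at the red tab, within 7 mm of the compartment's centre in x and y
- green_mid (a point): Centre of the green bottle, 60 mm above its underside, z up its axis. Round, loose, 120 mm tall, 0.13-0.25 kg: body diameter 44 mm with white band up to 62 mm, shoulder to 73 mm, then straight neck and cap, diameter 26 mm, green with a thin black ring: best gripped there from above, 38 mm above this point. Starts upright in the carrier at the green tab, within 7 mm of the compartment's centre in x and y
- yellow_mid (a point): Centre of the yellow bottle, 60 mm above its underside, z up its axis. Round, loose, 120 mm tall, 0.13-0.25 kg: body diameter 44 mm with white band up to 62 mm, shoulder to 73 mm, then straight neck and cap, diameter 26 mm, yellow with a thin black ring: best gripped there from above, 38 mm above this point. Starts upright in the carrier at the yellow tab, within 7 mm of the compartment's centre in x and y
- blue_mid (a point): Centre of the blue bottle, 60 mm above its underside, z up its axis. Round, loose, 120 mm tall, 0.13-0.25 kg: body diameter 44 mm with white band up to 62 mm, shoulder to 73 mm, then straight neck and cap, diameter 26 mm, blue with a thin black ring: best gripped there from above, 38 mm above this point. Starts upright in the carrier at the blue tab, within 7 mm of the compartment's centre in x and y
- carrier: Pale wooden carrier, full at the start: 76 mm (x) by 292 mm (y), fixed, a row of four 68 x 68 mm compartments centred at x = 0, y = +108, +36, -36, -108 mm. Origin: centre of its underside on the bar top; y to the robot's left, x away from it (turned up to 0.4 rad). Floor 6 mm above the origin, 4 mm walls and partitions up to 36 mm, end boards 60 mm
- rail: Bright steel bottle rail, empty at the start: 76 mm (x) by 292 mm (y), fixed, a row of four 68 x 68 mm compartments centred at x = 0, y = +108, +36, -36, -108 mm. Origin: centre of its underside on the bar top; y to the robot's left, x away from it (turned up to 0.4 rad). Floor 6 mm above the origin, 4 mm walls and partitions up to 36 mm. Left or right of the carrier
- red_tab: Small fixed red tab, 18 x 46 x 6 mm, on the rim of the carrier's robot-side wall. Marks the compartment where the red bottle starts, and stays there, so it shows the first order later. Origin: centre of its underside, 36 mm above the bar, 45 mm to the carrier's -x side of that compartment's centre; axes as the carrier's
- green_tab: Small fixed green tab, 18 x 46 x 6 mm, on the rim of the carrier's robot-side wall. Marks the compartment where the green bottle starts, and stays there, so it shows the first order later. Origin: centre of its underside, 36 mm above the bar, 45 mm to the carrier's -x side of that compartment's centre; axes as the carrier's
- yellow_tab: Small fixed yellow tab, 18 x 46 x 6 mm, on the rim of the carrier's robot-side wall. Marks the compartment where the yellow bottle starts, and stays there, so it shows the first order later. Origin: centre of its underside, 36 mm above the bar, 45 mm to the carrier's -x side of that compartment's centre; axes as the carrier's
- blue_tab: Small fixed blue tab, 18 x 46 x 6 mm, on the rim of the carrier's robot-side wall. Marks the compartment where the blue bottle starts, and stays there, so it shows the first order later. Origin: centre of its underside, 36 mm above the bar, 45 mm to the carrier's -x side of that compartment's centre; axes as the carrier's

How it is judged:
By the outcome, as a careful person would: the job done as asked, in the order asked, and still so for the second after the job is handed in, with the robot touching nothing.
It also fails if it takes over 112 s, if anything falls off the work surface, if the arm or the gripper's body presses on something with over 40 N, if the wrist force passes 120 N, or if a joint passes its speed limit or range.

## Working session

There is one attempt and no reset: what is moved stays moved. The work goes in short steps, Python scripts to look and compute and a tool call to move; the robot and the scene stay as the last step left them, time stands still between calls to the robot, and variables do not carry over. Pictures are saved under pics/ and viewed, about 12 in all and at most 16, crops included, and the job is handed in when it is done.

Besides the shell and the picture viewer there is one more tool, called after ">>>" as a command line: name --argument value ..., lists and objects as JSON in quotes. carry_out: Moves the arm, as the interface text tells. Its arguments: {"type":"object","properties":{"deltas":{"type":"array"},"hand":{"type":"number"},"newtons":{"type":"number"}},"required":["deltas"]}

```bash
ls; mkdir -p pics
cat > h.py <<'E'
import numpy as np, cv2
from station import readout, read_camera, get_calibration, bot, models
def ray(cal,rc,fish=False):
    f=200/np.tan(np.radians(cal['fov_y'])/2)
    x=(rc[1]-cal['cx']);y=(rc[0]-cal['cy'])
    if fish:
        r=np.hypot(x,y)+1e-9;th=r/f
        d=np.array([np.sin(th)*x/r,np.sin(th)*y/r,np.cos(th)])
    else: d=np.array([x/f,y/f,1.])
    T=np.array(cal['world_from_camera']);return T[:3,3],T[:3,:3]@d
def at_z(cal,rc,z,fish=False):
    o,d=ray(cal,rc,fish);return o+d*(z-o[2])/d[2]
def save(n,im):cv2.imwrite('pics/%s.png'%n,im[...,::-1])
E
python3 - <<'E'
from h import *
s=readout.get_obs();print(s)
for c in ['top','scene']:
    im=read_camera(c);save(c+'0',im);cal=get_calibration(c);print(c,cal)
    for n,z in [('red_tab',.042),('green_tab',.042),('yellow_tab',.042),('blue_tab',.042),('red_mid',.07),('green_mid',.07),('yellow_mid',.07),('blue_mid',.07),('carrier',.03),('rail',.03)]:
        for d in models.spot_in(n,c)[:1]: print(n,d,at_z(cal,d['centre'],z).round(3))
E
```

```text
pics
{'t': 0.0, 'q': array([-1.39111046,  0.47781793,  0.02235188,  1.5564429 , -0.01151089,
        1.1093022 , -0.08308015]), 'joint_vel': array([-7.01049883e-05,  4.80356858e-04, -2.45085092e-04,  6.75302427e-04,
        3.18355658e-06, -1.82046483e-03,  1.67221650e-03]), 'joint_torque': array([-3.84055802e-04, -5.96436954e+01,  1.60756007e+00, -2.81199986e+01,
        1.24858349e-02,  9.02235130e-03, -1.86666426e-05]), 'eef_pos': array([0.19144271, 0.64669983, 0.24731758]), 'tool_rot': array([ 6.03150920e-04,  8.01187847e-01,  5.98412221e-01, -6.96085574e-04]), 'contact_force': array([-0.62825772, -0.3035744 ,  0.77092265]), 'torque': array([0.0132029 , 0.03432695, 0.10803637]), 'gripper_width': 0.9981632842444523}
top {'fov_y': 49.9773812215574, 'cx': 320.2114747018544, 'cy': 198.1244776047894, 'world_from_camera': array([[-0.03832596, -0.97010626,  0.23963508,  0.27297155],
       [-0.99925895,  0.03635322, -0.01264873,  0.00779411],
       [ 0.0035591 , -0.23994228, -0.97078063,  1.03810739],
       [ 0.        ,  0.        ,  0.        ,  1.        ]])}
red_tab {'centre': [21
[... 914 characters left out ...]
4 ],
       [-0.00196084, -0.77204694, -0.63556249,  0.75695218],
       [ 0.        ,  0.        ,  0.        ,  1.        ]])}
red_tab {'centre': [292.6, 394.4], 'score': 0.72} [0.496 0.255 0.042]
yellow_tab {'centre': [321.7, 407.6], 'score': 0.57} [0.518 0.318 0.042]
red_mid {'centre': [289.0, 367.0], 'score': 0.96} [0.55  0.238 0.07 ]
green_mid {'centre': [262.8, 359.0], 'score': 0.95} [0.525 0.178 0.07 ]
yellow_mid {'centre': [322.6, 382.7], 'score': 0.82} [0.57  0.311 0.07 ]
blue_mid {'centre': [179.2, 269.3], 'score': 0.62} [ 0.548 -0.148  0.07 ]
carrier {'centre': [319.4, 364.7], 'score': 0.62} [0.573 0.267 0.03 ]
rail {'centre': [180.5, 270.9], 'score': 0.55} [ 0.526 -0.189  0.03 ]
```

View pics/top0.png

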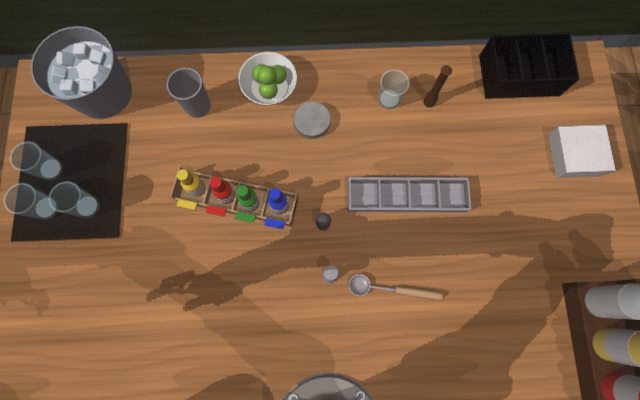

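View pics/scene0.png

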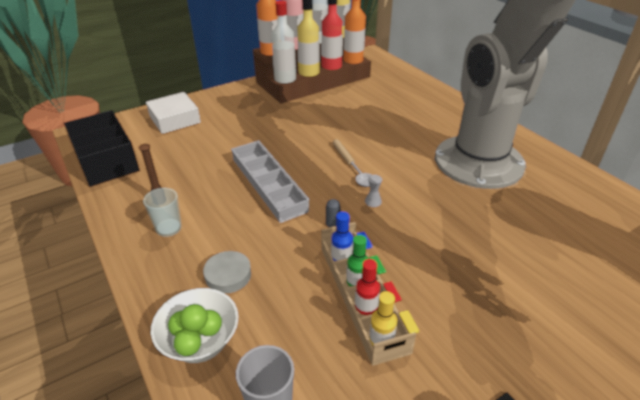

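The carrier holds, from left to right, yellow, red, green, blue (tabs at columns 184, 213, 244 and 272). The empty rail is to its right, with image corners at about (349,178) to (470,210). So the rail, from left to right, must become blue, green, red, yellow.

```bash
cat >> h.py <<'E'
def go(x,y,z,yaw):
    "tool shift cm and turn deg to reach world x,y,z with tool x at yaw(rad)"
    from scipy.spatial.transform import Rotation as R
    s=readout.get_obs();q=s['tool_rot'];M=R.from_quat([q[1],q[2],q[3],q[0]]).as_matrix()
    d=M.T@(np.array([x,y,z])-s['eef_pos'])*100
    y0=np.arctan2(M[1,0],M[0,0]);t=-(yaw-y0);t=(t+np.pi/2)%np.pi-np.pi/2
    print('go',d.round(2),'turn',np.degrees(t).round(1),'yaw0',y0.round(3),'t',s['t'])
E
python3 - <<'E'
from h import *
T=cv2.imread('pics/top0.png');c=get_calibration('top');c2=get_calibration('scene')
P={'red':([190.3,221.7],[289,367]),'green':([199,251.3],[262.8,359]),'yellow':([181.5,190.6],[322.6,382.7])}
for n,(a,b) in P.items():
    o,d=ray(c,a);p,e=ray(c2,b);k=np.linalg.lstsq(np.c_[d,-e],p-o,rcond=None)[0];print(n,(o+k[0]*d).round(3),(p+k[1]*e).round(3))
g=cv2.cvtColor(T,cv2.COLOR_BGR2HSV)[170:220,340:480];m=((g[...,1]<70)).astype(np.uint8)
m=cv2.morphologyEx(m,cv2.MORPH_CLOSE,np.ones((5,5)));cs=max(cv2.findContours(m,0,1)[0],key=cv2.contourArea)
r=cv2.minAreaRect(cs+np.array([340,170]));print(r)
for q in cv2.boxPoints(r): print(q,at_z(c,q[::-1],.036).round(3))
q=at_z(c,r[0][::-1],.036);print(q)
go(.531,.202,.30,-.25)
E
```

```text
red [0.543 0.227 0.056] [0.542 0.229 0.055]
green [0.52  0.158 0.052] [0.514 0.164 0.051]
yellow [0.567 0.301 0.058] [0.564 0.304 0.058]
((409.0, 194.0), (34.0, 122.0), 90.0)
[348. 177.] [ 0.571 -0.075  0.036]
[470. 177.] [ 0.56  -0.372  0.036]
[470. 211.] [ 0.475 -0.362  0.036]
[348. 211.] [ 0.486 -0.07   0.036]
[ 0.52256101 -0.21976239  0.036     ]
go [-33.06  45.18  -5.17] turn 87.8 yaw0 1.283 t 1.1
```

>>> carry_out --deltas '[[[-33,45.2,-5.2],87.8],[[-33,45.2,-5.2],87.8],[[-33,45.2,-5.2],87.8],[[-33,45.2,-5.2],87.8],[[-33,45.2,-5.2],87.8],[[-33,45.2,-5.2],87.8],[[-33,45.2,-5.2],87.8],[[-33,45.2,-5.2],87.8],[[-33,45.2,-5.2],87.8],[[-33,45.2,-5.2],87.8]]'

```text
t: 2.35
eef_pos: [0.5344, 0.1968, 0.3013]
tool_rot: [0.0, 0.992, -0.129, 0.002]
contact_force: [-0.3, 0.3, -0.2]
gripper_width: 1.002
```

Run:
```python
from h import *
c=get_calibration('wrist');im=read_camera('wrist');save('w1',im);print(c)
for n,z in [('red_tab',.042),('green_tab',.042),('yellow_tab',.042),('blue_tab',.042),('red_mid',.1),('green_mid',.1),('yellow_mid',.1),('blue_mid',.1)]:
    for d in models.spot_in(n,'wrist')[:1]: print(n,d,at_z(c,d['centre'],z,1).round(4))
```

```text
{'fov_y': 65.70646984690485, 'cx': 320.5144263895795, 'cy': 197.61532882180816, 'world_from_camera': array([[ 0.96661815, -0.24785657, -0.06493443,  0.54981019],
       [-0.25619757, -0.93152548, -0.25811447,  0.26198246],
       [ 0.0034873 ,  0.26613417, -0.96392969,  0.42645941],
       [ 0.        ,  0.        ,  0.        ,  1.        ]])}
red_tab {'centre': [136.2, 280.0], 'score': 0.95} [0.4955 0.2485 0.042 ]
green_tab {'centre': [191.6, 288.3], 'score': 0.72} [0.486  0.1774 0.042 ]
yellow_tab {'centre': [81.3, 282.2], 'score': 0.9} [0.5164 0.314  0.042 ]
blue_tab {'centre': [244.8, 286.7], 'score': 0.68} [0.4624 0.1065 0.042 ]
red_mid {'centre': [141.2, 319.6], 'score': 0.88} [0.5427 0.2343 0.1   ]
green_mid {'centre': [194.4, 315.2], 'score': 0.83} [0.5231 0.1796 0.1   ]
yellow_mid {'centre': [246.8, 323.5], 'score': 0.7} [0.5161 0.1168 0.1   ]
blue_mid {'centre': [245.3, 326.9], 'score': 0.92} [0.5203 0.1176 0.1   ]
```

View pics/w1.png

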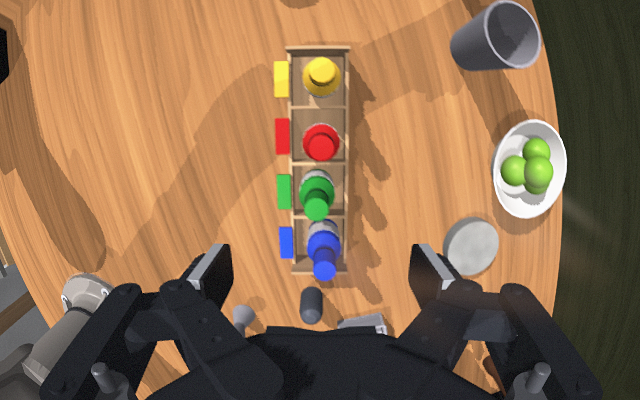

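The wrist view shows the four caps in a row, with cap tops at about yellow (321,71), red (320,147), green (316,208) and blue (324,269). Jaws open across the carrier and are clear of the neighbouring bottles.

Run:
```python
from h import *
c=get_calibration('wrist')
tabs=np.array([[.5164,.314],[.4955,.2485],[.486,.1774],[.4624,.1065]])
d=np.polyfit([108,36,-36,-108],tabs,1)[0]; a=np.arctan2(-d[0],d[1]);ex=np.array([np.cos(a),np.sin(a)]);ey=np.array([-ex[1],ex[0]])
C=tabs.mean(0)+.045*ex;print('a',a,'C',C,'|d|',np.hypot(*d)*1e3)
for n,y,p in [('yellow',.108,(321,71)),('red',.036,(320,147)),('green',-.036,(316,208)),('blue',-.108,(324,269))]:
    w=at_z(c,p[::-1],.126,1);e=w[:2]-C-y*ey;print(n,w.round(4),'comp',(C+y*ey).round(4),'off xy',(e@ex).round(4),(e@ey).round(4))
im=cv2.imread('pics/w1.png');cv2.imwrite('pics/w1c.png',cv2.resize(im[40:290,260:380],None,fx=2.4,fy=2.4,interpolation=2))
```

```text
a -0.24239881210033246 C [0.53375942 0.20079856] |d| 0.9923445492747502
yellow [0.5566 0.3096 0.126 ] comp [0.5597 0.3056] off xy -0.0039 0.0031
red [0.5376 0.2382 0.126 ] comp [0.5424 0.2357] off xy -0.0052 0.0012
green [0.5186 0.1794 0.126 ] comp [0.5251 0.1659] off xy -0.0096 0.0115
blue [0.5096 0.1095 0.126 ] comp [0.5078 0.096 ] off xy -0.0016 0.0136
```

View pics/w1c.png

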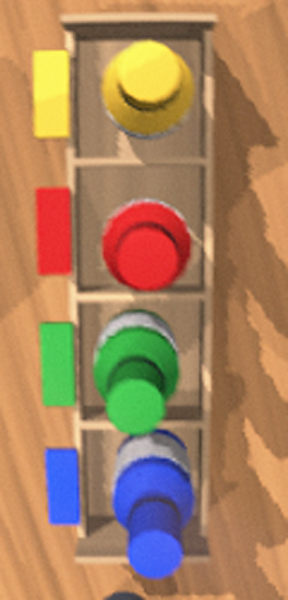

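Run:
```python
from h import *
c=get_calibration('wrist')
a=-.2424;C=np.array([.5338,.2008]);R=np.array([[np.cos(a),np.sin(a)],[-np.sin(a),np.cos(a)]])
f=lambda p,z:(R@(at_z(c,p[::-1],z,1)[:2]-C)*1e3).round(1)
print('partitions 72,0,-72:',[f((260+u/2.4,40+v/2.4),.036) for u,v in [(140,160),(137,297),(140,424)]])
print('walls x-36,+36',f((260+79/2.4,40+297/2.4),.036),f((260+206/2.4,40+297/2.4),.036))
print('endboards ±144 outer at .06',f((260+140/2.4,40+15/2.4),.06),f((260+140/2.4,40+560/2.4),.06))
for n,u,v in [('yellow',152,71),('red',150,258),('green',135,404),('blue',155,553)]: print(n,f((260+u/2.4,40+v/2.4),.126))
t=cv2.imread('pics/top0.png')[160:235,165:305];cv2.imwrite('pics/t0c.png',cv2.resize(t,None,fx=5,fy=5,interpolation=2))
```

```text
partitions 72,0,-72: [array([-7.3, 78.6]), array([-9.3,  6.3]), array([ -8.2, -64.6])]
walls x-36,+36 [-40.1   6.5] [27.3  6.2]
endboards ±144 outer at .06 [ -6.8 150.6] [  -8.6 -137. ]
yellow [ -1.7 112.5]
red [-2.9 36.7]
green [ -9.4 -24.8]
blue [ -1.  -96.2]
```

View pics/t0c.png

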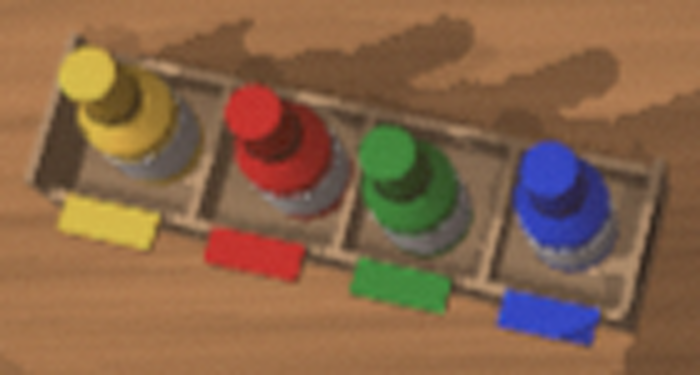

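Run:
```python
from h import *
c=get_calibration('wrist');t=get_calibration('top')
W={}
for n,u,v,p in [('yellow',152,71,(88,73)),('red',150,258,(254,113)),('green',135,404,(388,154)),('blue',155,553,(549,171))]:
    w=at_z(c,(40+v/2.4,260+u/2.4),.126,1);q=at_z(t,(160+p[1]/5,165+p[0]/5),.126);print(n,w.round(4),q.round(4))
go(.5555,.308,.20,-.242)
```

```text
yellow [0.5591 0.3104 0.126 ] [0.5632 0.2987 0.126 ]
red [0.5398 0.2371 0.126 ] [0.542  0.2249 0.126 ]
green [0.5187 0.179  0.126 ] [0.5211 0.1657 0.126 ]
blue [0.5098 0.1077 0.126 ] [0.5107 0.0951 0.126 ]
go [ -0.16 -10.73  10.02] turn -0.3 yaw0 -0.247 t 2.8
```

The disagreement comes from reusing a later calibration: the arm was still settling when the picture was taken. I'll recompute with the matrix from the moment of the picture.

Run:
```python
from h import *
c=get_calibration('wrist');t=get_calibration('top');print(c['world_from_camera'][:3,3])
c['world_from_camera']=np.array([[ 0.96661815, -0.24785657, -0.06493443,  0.54981019],[-0.25619757, -0.93152548, -0.25811447,  0.26198246],[ 0.0034873 ,  0.26613417, -0.96392969,  0.42645941],[0,0,0,1]])
for n,u,v,p in [('yellow',152,71,(88,73)),('red',150,258,(254,113)),('green',135,404,(388,154)),('blue',155,553,(549,171))]:
    w=at_z(c,(40+v/2.4-.3,260+u/2.4-.3),.126,1);q=at_z(t,(160+p[1]/5-.4,165+p[0]/5-.4),.126);print(n,w.round(4),q.round(4))
for u,v in [(140,160),(137,297),(140,424)]: print(at_z(c,(40+v/2.4-.3,260+u/2.4-.3),.036,1).round(4))
```

```text
[0.54585026 0.26877625 0.42533039]
yellow [0.5644 0.3035 0.126 ] [0.5642 0.2996 0.126 ]
red [0.5442 0.2302 0.126 ] [0.543  0.2258 0.126 ]
green [0.5223 0.1721 0.126 ] [0.522  0.1666 0.126 ]
blue [0.5124 0.1007 0.126 ] [0.5117 0.096  0.126 ]
[0.5507 0.272  0.036 ]
[0.5305 0.2023 0.036 ]
[0.5137 0.1332 0.036 ]
```

Run:
```python
from h import *
go(.5643,.3015,.2,-.247)
```

```text
go [  0.85 -10.32  10.02] turn -0.0 yaw0 -0.247 t 2.8
```

>>> carry_out --deltas '[[[0.85,-10.3,10],0],[[0.85,-10.3,10],0],[[0.85,-10.3,10],0],[[0.85,-10.3,10],0],[[0.85,-10.3,10],0],[[0.85,-10.3,10],0]]'

```text
t: 3.55
eef_pos: [0.5651, 0.3, 0.202]
tool_rot: [-0.001, 0.992, -0.124, 0.001]
contact_force: [-0.6, 0.9, 0.9]
gripper_width: 1.003
```

```bash
cat >> h.py <<'E'
def look(n):
    c=get_calibration('wrist');im=read_camera('wrist');save(n,im);np.save('pics/%s.npy'%n,c['world_from_camera'])
    print(readout.get_obs()['eef_pos'],np.abs(readout.get_obs()['joint_vel']).max());return c,im
def where(n,pts):
    c=get_calibration('wrist');c['world_from_camera']=np.load('pics/%s.npy'%n)
    for x,y,z in pts: print((x,y,z),at_z(c,(y,x),z,1).round(4))
E
python3 - <<'E'
from h import *
c,im=look('w2')
E
```

```text
[0.56491492 0.30026179 0.20181989] 0.010513485087438245
```

View pics/w2.png

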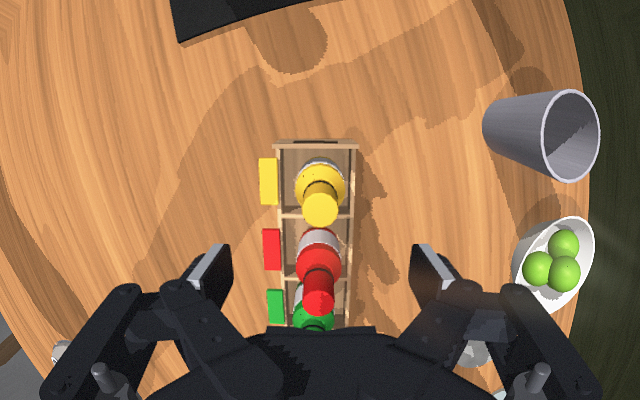

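Yellow cap top is at (320,210) and red at (318,303). Both sit between the jaws.

Run:
```python
from h import *
where('w2',[(320,210,.126),(318,303,.126),(315,216,.036),(310,282,.036)])
go(.564,.302,.103,-.247)
```

```text
(320, 210, 0.126) [0.5643 0.3032 0.126 ]
(318, 303, 0.126) [0.5439 0.2299 0.126 ]
(315, 216, 0.036) [0.5509 0.2707 0.036 ]
(310, 282, 0.036) [0.5264 0.1987 0.036 ]
go [-0.14 -0.13  9.88] turn -0.1 yaw0 -0.249 t 3.6
```

>>> carry_out --deltas '[[[-0.1,-0.1,4],0],[[-0.1,-0.1,8],0],[[-0.1,-0.15,9.9],0],[[-0.1,-0.15,9.9],0],[[-0.1,-0.15,9.9],0]]'

```text
t: 4.22
eef_pos: [0.5656, 0.3024, 0.1045]
tool_rot: [-0.002, 0.992, -0.124, 0.002]
contact_force: [0.5, -0.0, -0.0]
gripper_width: 1.001
```

>>> carry_out --deltas '[[[0,0,0],0],[[0,0,0],0],[[0,0,0],0],[[0,0,0],0],[[0,0,0],0]]' --hand 0.1 --newtons 45

```text
t: 4.85
eef_pos: [0.5657, 0.3025, 0.1049]
tool_rot: [-0.002, 0.992, -0.124, 0.002]
contact_force: [-1.5, -0.9, 4.1]
gripper_width: 0.292
```

>>> carry_out --deltas '[[[0,0,-2],0],[[0,0,-6],0],[[0,0,-11],0],[[0,0,-14],0],[[0,0,-14],0],[[0,0,-14],0]]'

```text
t: 5.6
eef_pos: [0.5645, 0.3019, 0.2442]
tool_rot: [-0.001, 0.992, -0.124, 0.001]
contact_force: [0.2, 0.7, -2.0]
gripper_width: 0.289
```

Run:
```python
from h import *
go(.523,-.25,.245,-.037)
```

```text
go [ 9.6  54.5  -0.23] turn -12.2 yaw0 -0.249 t 5.6
```

>>> carry_out --deltas '[[[0.7,4,-0.2],0],[[1.6,9,-0.2],-2],[[2.6,15,-0.2],-4],[[3.7,21,-0.2],-5],[[4.8,27,-0.2],-6],[[5.8,33,-0.2],-7],[[6.9,39,-0.2],-8],[[8,45,-0.2],-10],[[9,51,-0.2],-12],[[9.6,54.5,-0.2],-12]]'

```text
t: 6.85
eef_pos: [0.5208, -0.2533, 0.2434]
tool_rot: [-0.001, 1.0, -0.022, -0.0]
contact_force: [0.2, 1.1, -1.5]
gripper_width: 0.291
```

>>> carry_out --deltas '[[[0,0.5,0],0],[[0,0.5,0],0],[[0,0.5,0],0]]'

```text
t: 7.22
eef_pos: [0.521, -0.2563, 0.2427]
tool_rot: [-0.002, 1.0, -0.02, -0.001]
contact_force: [-0.1, 0.3, -1.0]
gripper_width: 0.298
```

Run:
```python
from h import *
c,im=look('w3')
```

```text
[ 0.52112288 -0.25636794  0.24298467] 0.0056163397967410105
```

View pics/w3.png

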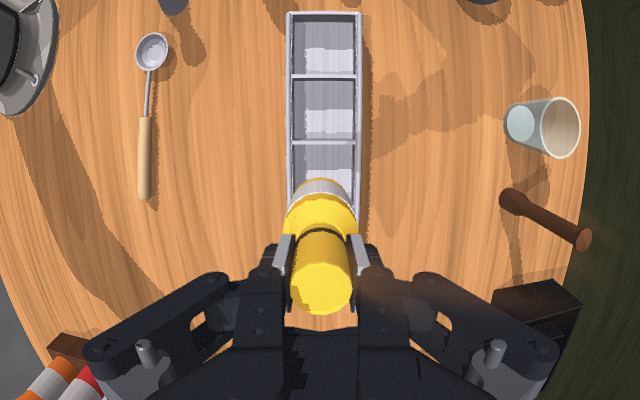

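The rail's left end rim is at row 13. Partitions are at rows 76 and 143, and the outer walls at columns 287 and 361. The held yellow bottle hangs upright.

Run:
```python
from h import *
where('w3',[(287,13,.036),(361,13,.036),(324,76,.036),(325,143,.036),(287,143,.036),(362,143,.036)])
```

```text
(287, 13, 0.036) [ 0.4909 -0.0734  0.036 ]
(361, 13, 0.036) [ 0.5702 -0.0763  0.036 ]
(324, 76, 0.036) [ 0.5275 -0.1473  0.036 ]
(325, 143, 0.036) [ 0.5257 -0.2194  0.036 ]
(287, 143, 0.036) [ 0.4849 -0.2175  0.036 ]
(362, 143, 0.036) [ 0.5656 -0.2207  0.036 ]
```

Run:
```python
from h import *
go(.5216,-.328,.105,-.036)
```

```text
go [ 0.35  7.19 13.78] turn -0.3 yaw0 -0.041 t 7.275
```

>>> carry_out --deltas '[[[0.2,4,0],0],[[0.35,7.2,0],0],[[0.35,7.2,0],0],[[0.35,7.2,4],0],[[0.35,7.2,8],0],[[0.35,7.2,11],0],[[0.35,7.2,12.5],0],[[0.35,7.2,12.8],0],[[0.35,7.2,12.8],0]]'

```text
t: 8.4
eef_pos: [0.5223, -0.3281, 0.1157]
tool_rot: [-0.001, 1.0, -0.02, 0.0]
contact_force: [0.0, 0.2, -0.7]
gripper_width: 0.294
```

Run:
```python
from h import *
go(.5216,-.328,.105,-.036);print(readout.get_obs()['contact_force'])
```

```text
go [-0.07 -0.    1.07] turn -0.2 yaw0 -0.04 t 8.4
[ 0.00403391  0.19030101 -0.74275002]
```

Lowering slowly until there's contact.

>>> carry_out --deltas '[[[0,0,0.3],0],[[0,0,0.6],0],[[0,0,0.8],0],[[0,0,0.95],0],[[0,0,1.05],0],[[0,0,1.1],0],[[0,0,1.1],0]]'

```text
t: 9.28
eef_pos: [0.5223, -0.3282, 0.1049]
tool_rot: [-0.001, 1.0, -0.02, 0.0]
contact_force: [-1.7, -0.7, 2.5]
gripper_width: 0.296
```

>>> carry_out --deltas '[[[0,0,0],0],[[0,0,0],0],[[0,0,0],0],[[0,0,0],0]]' --hand 0.8

```text
t: 9.78
eef_pos: [0.5223, -0.3282, 0.1049]
tool_rot: [-0.001, 1.0, -0.02, 0.0]
contact_force: [0.0, -0.7, 0.1]
gripper_width: 0.803
```

>>> carry_out --deltas '[[[0,0,-2],0],[[0,0,-6],0],[[0,0,-11],0],[[0,0,-14],0],[[0,0,-14],0]]'

```text
t: 10.4
eef_pos: [0.5235, -0.3298, 0.2491]
tool_rot: [0.0, 1.0, -0.02, 0.003]
contact_force: [0.7, -0.1, -0.2]
gripper_width: 0.799
```

Run:
```python
from h import *
c,im=look('w4'); go(.544,.2285,.24,-.245); go(.544,.2285,.2,-.245)
```

```text
[ 0.52270946 -0.32897834  0.24698885] 0.03631060332985987
go [ -0.14 -55.79   0.78] turn 11.7 yaw0 -0.041 t 10.45
go [ -0.15 -55.78   4.78] turn 11.7 yaw0 -0.041 t 10.45
```

>>> carry_out --deltas '[[[-0.1,-5,0.8],0],[[-0.1,-11,0.8],2],[[-0.1,-17,0.8],4],[[-0.1,-23,0.8],6],[[-0.1,-29,0.8],8],[[-0.1,-35,0.8],10],[[-0.1,-41,1.5],11.7],[[-0.1,-47,3],11.7],[[-0.15,-52.5,4.7],11.7],[[-0.15,-55.8,4.7],11.7]]'

```text
t: 11.7
eef_pos: [0.5418, 0.2318, 0.1983]
tool_rot: [0.0, 0.993, -0.12, -0.0]
contact_force: [-0.3, -0.7, 1.0]
gripper_width: 0.798
```

>>> carry_out --deltas '[[[0,0,0],0],[[0,0,0],0]]'

```text
t: 11.95
eef_pos: [0.5412, 0.2307, 0.1975]
tool_rot: [0.001, 0.993, -0.12, -0.001]
contact_force: [0.4, -1.0, -0.0]
gripper_width: 0.804
```

Run:
```python
from h import *
c,im=look('w5'); go(.544,.2285,.103,-.247)
```

```text
[0.54161382 0.2299825  0.19791145] 0.011578874673625889
go [0.27 0.07 9.49] turn 0.2 yaw0 -0.243 t 12.0
```

View pics/w5.png

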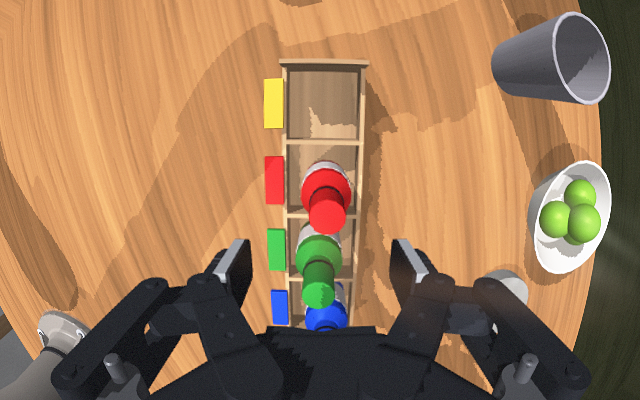

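Red cap top is at (327,216) and green at (318,294). Yellow's compartment is empty.

Run:
```python
from h import *
where('w5',[(327,216,.126),(318,294,.126)])
```

```text
(327, 216, 0.126) [0.544  0.2298 0.126 ]
(318, 294, 0.126) [0.5231 0.1711 0.126 ]
```

>>> carry_out --deltas '[[[0.25,0,4],0],[[0.25,0,8],0],[[0.25,0,9.5],0],[[0.25,0,9.5],0],[[0.25,0,9.5],0]]'

```text
t: 12.62
eef_pos: [0.5451, 0.2292, 0.1044]
tool_rot: [0.0, 0.993, -0.122, 0.001]
contact_force: [-0.0, 0.0, -0.2]
gripper_width: 0.803
```

>>> carry_out --deltas '[[[0,0,0],0],[[0,0,0],0],[[0,0,0],0],[[0,0,0],0]]' --hand 0.1 --newtons 45

```text
t: 13.12
eef_pos: [0.5455, 0.2295, 0.1053]
tool_rot: [-0.0, 0.993, -0.121, 0.001]
contact_force: [-1.0, 0.4, 6.2]
gripper_width: 0.292
```

>>> carry_out --deltas '[[[0,0,-2],0],[[0,0,-6],0],[[0,0,-11],0],[[0,0,-14],0],[[0,0,-14],0],[[0,0,-14],0]]'

```text
t: 13.88
eef_pos: [0.5442, 0.2293, 0.2439]
tool_rot: [0.0, 0.993, -0.121, -0.0]
contact_force: [0.3, -0.4, -2.4]
gripper_width: 0.296
```

Run:
```python
from h import *
go(.5242,-.256,.245,-.037)
```

```text
go [ 9.75 47.58 -0.07] turn -11.8 yaw0 -0.243 t 13.875
```

>>> carry_out --deltas '[[[0.8,4,-0.1],0],[[1.8,9,-0.1],-2],[[3,15,-0.1],-4],[[4.2,21,-0.1],-6],[[5.5,27,-0.1],-8],[[6.7,33,-0.1],-10],[[8,39,-0.1],-11.8],[[9.2,44.5,-0.1],-11.8],[[9.75,47.6,-0.1],-11.8],[[9.75,47.6,-0.1],-11.8]]'

```text
t: 15.12
eef_pos: [0.5221, -0.2592, 0.2435]
tool_rot: [0.001, 1.0, -0.021, -0.002]
contact_force: [0.2, 0.8, -0.6]
gripper_width: 0.29
```

Run:
```python
from h import *
go(.5242,-.256,.105,-.036)
```

```text
go [ 0.25 -0.36 13.85] turn -0.4 yaw0 -0.043 t 15.125
```

>>> carry_out --deltas '[[[0.25,-0.2,0],0],[[0.25,-0.2,4],0],[[0.25,-0.2,8],0],[[0.25,-0.2,11],0],[[0.25,-0.2,12.5],0],[[0.25,-0.2,12.8],0],[[0.25,-0.2,12.8],0]]'

```text
t: 16.0
eef_pos: [0.5249, -0.2576, 0.1162]
tool_rot: [0.001, 1.0, -0.021, -0.001]
contact_force: [-0.4, -0.4, -1.7]
gripper_width: 0.293
```

Run:
```python
from h import *
go(.5242,-.256,.105,-.036);print(readout.get_obs()['contact_force'])
```

```text
go [-0.07 -0.16  1.12] turn -0.4 yaw0 -0.042 t 16.0
[-0.37553183 -0.39855646 -1.65789426]
```

>>> carry_out --deltas '[[[0,0,0.3],0],[[0,0,0.6],0],[[0,0,0.8],0],[[0,0,0.95],0],[[0,0,1.05],0],[[0,0,1.15],0],[[0,0,1.15],0]]'

```text
t: 16.88
eef_pos: [0.5249, -0.2578, 0.1054]
tool_rot: [0.001, 1.0, -0.021, -0.001]
contact_force: [-2.3, 1.0, 5.1]
gripper_width: 0.294
```

>>> carry_out --deltas '[[[0,0,0],0],[[0,0,0],0],[[0,0,0],0],[[0,0,0],0]]' --hand 0.8

```text
t: 17.38
eef_pos: [0.5249, -0.2578, 0.1054]
tool_rot: [0.001, 1.0, -0.021, -0.001]
contact_force: [0.1, 0.8, 0.3]
gripper_width: 0.802
```

>>> carry_out --deltas '[[[0,0,-2],0],[[0,0,-6],0],[[0,0,-11],0],[[0,0,-14],0],[[0,0,-14],0]]'

```text
t: 18.0
eef_pos: [0.5266, -0.2586, 0.2493]
tool_rot: [0.002, 1.0, -0.022, 0.002]
contact_force: [0.3, -0.5, -0.4]
gripper_width: 0.804
```

Run:
```python
from h import *
go(.522,.170,.2,-.245)
```

```text
go [ -2.33 -42.82   4.78] turn 11.6 yaw0 -0.043 t 18.0
```

>>> carry_out --deltas '[[[-0.3,-5,0.8],0],[[-0.6,-11,0.8],2],[[-0.9,-17,0.8],4],[[-1.3,-23,0.8],6],[[-1.6,-29,1],8],[[-1.9,-35,2.5],10],[[-2.2,-40,4],11.6],[[-2.3,-42.8,4.8],11.6],[[-2.3,-42.8,4.8],11.6],[[-2.3,-42.8,4.8],11.6]]'

```text
t: 19.25
eef_pos: [0.5222, 0.1683, 0.1998]
tool_rot: [0.002, 0.992, -0.123, 0.002]
contact_force: [-0.1, 0.5, -0.7]
gripper_width: 0.799
```

Run:
```python
from h import *
c,im=look('w6'); go(.5223,.1703,.103,-.247)
```

```text
[0.52244611 0.16794068 0.20005002] 0.008310503941783284
go [-0.12 -0.25  9.7 ] turn -0.1 yaw0 -0.248 t 19.3
```

View pics/w6.png

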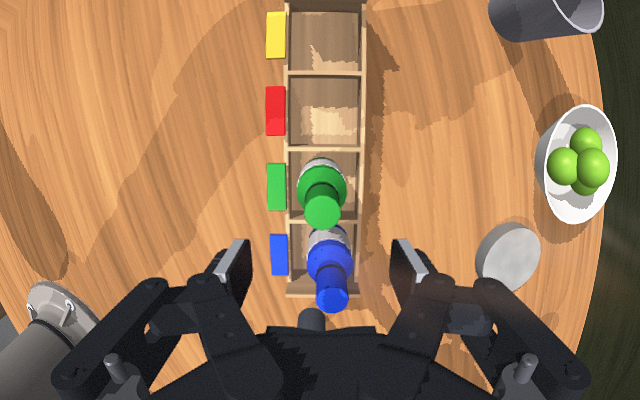

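Green cap top is at (323,211) and blue at (333,300).

Run:
```python
from h import *
where('w6',[(323,211,.126),(333,300,.126)])
```

```text
(323, 211, 0.126) [0.5235 0.1706 0.126 ]
(333, 300, 0.126) [0.5135 0.0988 0.126 ]
```

>>> carry_out --deltas '[[[-0.1,-0.25,4],0],[[-0.1,-0.25,8],0],[[-0.1,-0.25,9.7],0],[[-0.1,-0.25,9.7],0],[[-0.1,-0.25,9.7],0]]'

```text
t: 19.92
eef_pos: [0.5236, 0.1701, 0.1044]
tool_rot: [0.001, 0.992, -0.124, 0.003]
contact_force: [-0.1, 0.4, -0.2]
gripper_width: 0.801
```

>>> carry_out --deltas '[[[0,0,0],0],[[0,0,0],0],[[0,0,0],0],[[0,0,0],0]]' --hand 0.1 --newtons 45

```text
t: 20.42
eef_pos: [0.524, 0.1704, 0.1053]
tool_rot: [0.001, 0.992, -0.124, 0.004]
contact_force: [-0.7, -0.7, 6.0]
gripper_width: 0.294
```

>>> carry_out --deltas '[[[0,0,-2],0],[[0,0,-6],0],[[0,0,-11],0],[[0,0,-14],0],[[0,0,-14],0],[[0,0,-14],0]]'

```text
t: 21.18
eef_pos: [0.5221, 0.1706, 0.2441]
tool_rot: [0.001, 0.992, -0.124, 0.003]
contact_force: [-0.4, 0.0, -1.8]
gripper_width: 0.29
```

Run:
```python
from h import *
go(.5268,-.184,.245,-.037)
```

```text
go [9.170e+00 3.426e+01 1.000e-02] turn -12.1 yaw0 -0.248 t 21.175
```

>>> carry_out --deltas '[[[1,4,-0.1],0],[[2.5,9,-0.1],-2],[[4,15,-0.1],-5],[[5.6,21,-0.1],-8],[[7.2,27,-0.1],-11],[[8.5,32,-0.1],-12],[[9.2,34.2,-0.1],-12],[[9.2,34.2,-0.1],-12],[[9.2,34.2,-0.1],-12]]'

```text
t: 22.3
eef_pos: [0.5267, -0.1822, 0.2448]
tool_rot: [0.001, 1.0, -0.019, 0.001]
contact_force: [0.6, 0.2, -2.3]
gripper_width: 0.297
```

Run:
```python
from h import *
go(.5268,-.184,.105,-.036)
```

```text
go [-0.02  0.16 13.98] turn -0.1 yaw0 -0.038 t 22.3
```

>>> carry_out --deltas '[[[0,0.15,0],0],[[0,0.15,4],0],[[0,0.15,8],0],[[0,0.15,11],0],[[0,0.15,12.6],0],[[0,0.15,12.9],0],[[0,0.15,12.9],0]]'

```text
t: 23.18
eef_pos: [0.5277, -0.184, 0.1166]
tool_rot: [0.001, 1.0, -0.019, 0.002]
contact_force: [0.1, -0.1, -1.5]
gripper_width: 0.291
```

Run:
```python
from h import *
go(.5268,-.184,.105,-.036)
```

```text
go [-0.09  0.    1.16] turn -0.1 yaw0 -0.038 t 23.175
```

>>> carry_out --deltas '[[[0,0,0.3],0],[[0,0,0.6],0],[[0,0,0.8],0],[[0,0,0.95],0],[[0,0,1.1],0],[[0,0,1.2],0],[[0,0,1.2],0]]'

```text
t: 24.05
eef_pos: [0.5278, -0.1842, 0.1053]
tool_rot: [0.001, 1.0, -0.019, 0.002]
contact_force: [-2.3, 0.3, 7.8]
gripper_width: 0.292
```

>>> carry_out --deltas '[[[0,0,0],0],[[0,0,0],0],[[0,0,0],0],[[0,0,0],0]]' --hand 0.8

```text
t: 24.55
eef_pos: [0.5278, -0.1842, 0.1053]
tool_rot: [0.001, 1.0, -0.019, 0.002]
contact_force: [0.7, -0.2, 0.2]
gripper_width: 0.8
```

>>> carry_out --deltas '[[[0,0,-2],0],[[0,0,-6],0],[[0,0,-11],0],[[0,0,-14],0],[[0,0,-14],0]]'

```text
t: 25.18
eef_pos: [0.5285, -0.1845, 0.2476]
tool_rot: [0.001, 1.0, -0.019, 0.005]
contact_force: [-0.7, 0.0, -0.3]
gripper_width: 0.801
```

Run:
```python
from h import *
go(.5125,.0985,.2,-.247)
```

```text
go [ -2.72 -28.23   4.68] turn 12.0 yaw0 -0.038 t 25.175
```

>>> carry_out --deltas '[[[-0.5,-5,0.8],0],[[-1,-11,0.8],3],[[-1.6,-17,0.8],6],[[-2.2,-23,2.5],10],[[-2.6,-27,4.6],12],[[-2.7,-28.2,4.7],12],[[-2.7,-28.2,4.7],12],[[-2.7,-28.2,4.7],12]]'

```text
t: 26.18
eef_pos: [0.5131, 0.0962, 0.2002]
tool_rot: [0.001, 0.992, -0.125, 0.005]
contact_force: [0.3, -0.2, -0.1]
gripper_width: 0.797
```

Run:
```python
from h import *
c,im=look('w7'); go(.513,.0985,.103,-.247)
g=cv2.cvtColor(im,cv2.COLOR_RGB2HSV);m=cv2.inRange(g,(110,150,80),(125,255,255));m[:,:300]=0
k,l,st,ce=cv2.connectedComponentsWithStats(m);print(st[1:][st[1:,4]>100],ce[1:][st[1:,4]>100])
```

```text
[0.51316035 0.09624786 0.2003514 ] 0.003917067689816601
go [-0.17 -0.21  9.73] turn -0.2 yaw0 -0.25 t 26.225
[[ 300  165   45   64 2251]] [[320.27987561 195.45668592]]
```

View pics/w7.png

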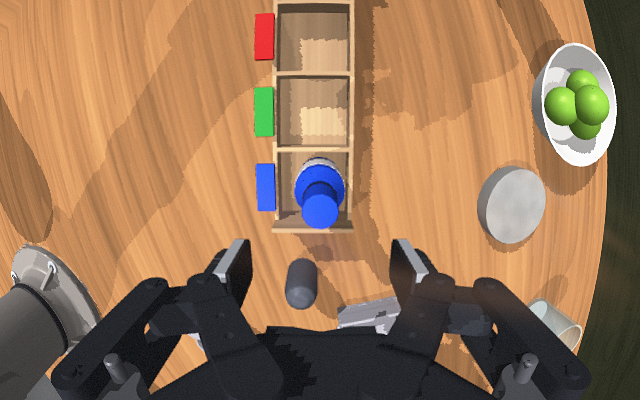

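Blue cap top is at (320,211), centred. The dark stopper at (302,285) is beyond the end board and clear of the fingers.

>>> carry_out --deltas '[[[-0.15,-0.2,4],0],[[-0.15,-0.2,8],0],[[-0.15,-0.2,9.7],0],[[-0.15,-0.2,9.7],0],[[-0.15,-0.2,9.7],0]]'

```text
t: 26.85
eef_pos: [0.5143, 0.0981, 0.1046]
tool_rot: [0.0, 0.992, -0.125, 0.006]
contact_force: [0.2, 0.7, 0.6]
gripper_width: 0.8
```

>>> carry_out --deltas '[[[0,0,0],0],[[0,0,0],0],[[0,0,0],0],[[0,0,0],0]]' --hand 0.1 --newtons 45

```text
t: 27.35
eef_pos: [0.5147, 0.0983, 0.1054]
tool_rot: [-0.0, 0.992, -0.125, 0.007]
contact_force: [-1.9, 0.1, 7.4]
gripper_width: 0.293
```

>>> carry_out --deltas '[[[0,0,-2],0],[[0,0,-6],0],[[0,0,-11],0],[[0,0,-14],0],[[0,0,-14],0],[[0,0,-14],0]]'

```text
t: 28.1
eef_pos: [0.512, 0.0985, 0.2443]
tool_rot: [-0.0, 0.992, -0.125, 0.006]
contact_force: [0.5, -0.3, -1.9]
gripper_width: 0.298
```

Run:
```python
from h import *
go(.5294,-.112,.245,-.037)
```

```text
go [ 6.91 19.96 -0.03] turn -12.2 yaw0 -0.251 t 28.1
```

>>> carry_out --deltas '[[[1.4,4,-0.1],-2],[[3,9,-0.1],-5],[[5,14.5,-0.1],-9],[[6.3,18.5,-0.1],-12],[[6.9,20,-0.1],-12.2],[[6.9,20,-0.1],-12.2],[[6.9,20,-0.1],-12.2]]'

```text
t: 28.98
eef_pos: [0.5288, -0.1111, 0.2446]
tool_rot: [0.0, 1.0, -0.018, 0.005]
contact_force: [-0.3, -0.5, -2.2]
gripper_width: 0.292
```

Run:
```python
from h import *
go(.5294,-.112,.105,-.036)
```

```text
go [-0.06  0.08 13.96] turn -0.0 yaw0 -0.036 t 28.975
```

>>> carry_out --deltas '[[[0,0.1,0],0],[[0,0.1,4],0],[[0,0.1,8],0],[[0,0.1,11],0],[[0,0.1,12.6],0],[[0,0.1,12.9],0],[[0,0.1,12.9],0]]'

```text
t: 29.85
eef_pos: [0.5306, -0.1122, 0.1164]
tool_rot: [0.0, 1.0, -0.018, 0.005]
contact_force: [-0.6, 0.0, -1.6]
gripper_width: 0.29
```

>>> carry_out --deltas '[[[0,0,0.3],0],[[0,0,0.6],0],[[0,0,0.8],0],[[0,0,0.95],0],[[0,0,1.1],0],[[0,0,1.2],0],[[0,0,1.2],0]]'

```text
t: 30.72
eef_pos: [0.5309, -0.1125, 0.1054]
tool_rot: [0.0, 1.0, -0.018, 0.005]
contact_force: [-3.3, 0.7, 10.9]
gripper_width: 0.296
```

>>> carry_out --deltas '[[[0,0,0],0],[[0,0,0],0],[[0,0,0],0],[[0,0,0],0]]' --hand 0.8

```text
t: 31.22
eef_pos: [0.5308, -0.1124, 0.1053]
tool_rot: [0.0, 1.0, -0.018, 0.005]
contact_force: [0.1, 0.0, 0.3]
gripper_width: 0.8
```

>>> carry_out --deltas '[[[0,0,-2],0],[[0,0,-6],0],[[0,0,-11],0],[[0,0,-14],0],[[0,0,-14],0]]'

```text
t: 31.85
eef_pos: [0.5307, -0.1127, 0.2476]
tool_rot: [-0.0, 1.0, -0.018, 0.008]
contact_force: [0.5, -0.0, -0.4]
gripper_width: 0.799
```

>>> carry_out --deltas '[[[0,-5,-2],0],[[0,-11,-2],0],[[0,-17,-2],0],[[0,-23,-2],0],[[0,-25,-2],0],[[0,-25,-2],0],[[0,-25,-2],0]]'

```text
t: 32.72
eef_pos: [0.5395, 0.1346, 0.2673]
tool_rot: [0.0, 1.0, -0.02, 0.007]
contact_force: [-0.2, -1.3, 0.9]
gripper_width: 0.806
```

Run:
```python
from h import *
t=read_camera('top');s=read_camera('scene')
a=cv2.resize(t[150:230,330:490],None,fx=4,fy=4,interpolation=2);b=cv2.resize(s[110:240,210:370],(640,520)); 
save('end',cv2.resize(np.vstack([a,b]),(448,588)))
for n in ['yellow','red','green','blue']: print(n,models.spot_in(n+'_mid','top')[:2])
print(readout.get_obs()['t'])
```

```text
yellow [{'centre': [190.7, 456.8], 'score': 0.69}]
red [{'centre': [192.2, 427.3], 'score': 0.73}]
green [{'centre': [192.5, 398.9], 'score': 0.85}, {'centre': [200.8, 406.6], 'score': 0.17}]
blue [{'centre': [191.1, 367.0], 'score': 0.7}]
33.025
```

View pics/end.png

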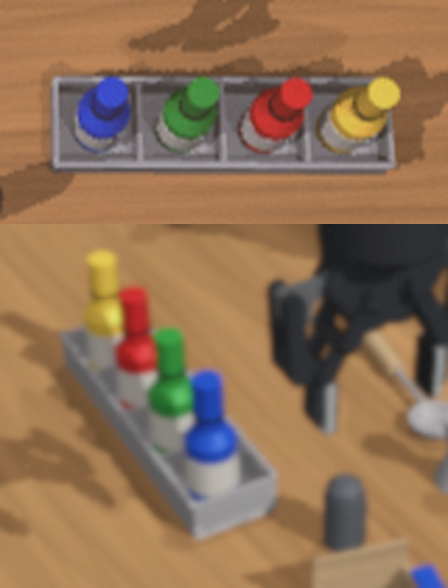

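The final pictures show all four bottles upright, one to a compartment. From left to right they are blue, green, red, yellow, and the gripper is well clear.

```bash
python3 -c "
from station import bot;print(bot.hand_in())"
```

```text
the job is handed in; nothing more can be done
None
```

I moved all four bottles from the carrier to the rail in mirrored order and handed the job in at about 33 s. The carrier read yellow, red, green, blue from left to right; the rail now reads blue, green, red, yellow.

- **Setting down:** each bottle was lowered slowly until it touched the rail floor, then released. Readings then were between 2.5 and 11 N, well below the 40 N limit.
- **Last checks:** the top and scene pictures show every bottle upright and free, one per compartment, with the gripper well clear. The network's top-camera detections agree with that order.
- **One disagreement:** early on, the wrist and top cameras differed by about 12 mm because I paired a picture with a later arm pose. Using the right pose cut this to 4–5 mm, and closer looks before each grasp confirmed the positions.

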